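# Prop the handheld terminal against the bench upstand

### The job

Take the handheld terminal off the carton and prop it up against the front of the low upstand: keypad end down on the rubber mat, screen facing out, square to the upstand and leaning back on its top edge at about 20 degrees from upright. Set it down gently: its foot must be on the mat and its back against the upstand before you let go, so that it never drops or falls. Do not disturb the bottle, the jar or the strip box.

Things in the scene. Friction and masses are not known exactly. Their poses are not given: they have to be found in the camera images.
- terminal: grey flat handheld terminal 62 mm wide (x), 160 long (y), 14 thick (z), 0.17-0.29 kg, centre of mass 8 mm off the middle towards the keys. Origin: centre of its back. +z out of the screen, +y to the top end (screen, earpiece slot); nine white keys at the -y end. Starts screen up on the carton, both ends overhanging by about 47 mm, top end pointing roughly to the upstand (within 0.9 rad).
- terminal_top (a point): middle of the terminal's top end face, half way through its thickness, 80 mm from its middle along +y
- terminal_foot (a point): middle of the terminal's lower (keypad) end face, half way through its thickness, 80 mm from its middle along -y
- carton: white carton with a blue band, 50 x 66 mm (x, y), 60 mm tall, 0.8 kg, loose, on which the terminal lies; origin at the centre of its underside
- upstand: low white upstand fixed to the bench, a plain wall 240 mm long (x), 18 thick (y), 90 tall; origin at the centre of its underside, on the bench. Front looks to its -y: lean the terminal there. In front, over its whole length and from its face to 94 mm from its middle plane, lies a fixed black rubber mat, 2 to 12 mm thick: it varies and is not measured, feel for it.
- reagent_bottle: amber bottle, 60 mm wide, 150 mm tall, standing; origin at the centre of its underside. Not to be disturbed
- jar: white jar, 60 mm wide, 70 mm tall, standing behind the upstand; origin at the centre of its underside. Not to be disturbed
- strip_box: yellow box 60 x 100 mm, 45 mm tall; origin at the centre of its underside. Not to be disturbed
Not all that is in view belongs to the job. Of the things like the terminal, leave any that is brown or green; of the rest the smaller one is meant.

How it is judged (in metres and radians):
On the way:
1. the terminal, still held, stands foot down in front of the upstand, leaning back with its back touching the upstand (angle between terminal's own y axis and vertical between 0.16 and 0.56 rad and angle between the x axis of terminal and the x axis of upstand, either way round below 0.22 rad and z of terminal_foot in the frame of upstand below 0.022 m and y of terminal_foot in the frame of upstand between -0.088 and -0.012 m and x of terminal_foot in the frame of upstand between -0.085 and 0.085 m and y of terminal_top in the frame of upstand above -0.02 m and contact force between terminal and upstand above 0.1 N and contact force between terminal and the fingers above 1 N and linear speed of terminal below 0.05 m/s), for 0.1 s.
At the end, for the whole second after the job is handed in: released, at rest, keypad end down on the mat (foot centre under 22 mm high, within 85 mm of the upstand's middle along it), screen out, top end back over the upstand, back touching it, leaning 9 to 32 degrees from upright, square to it within 12 degrees (angle between terminal's own y axis and vertical between 0.16 and 0.56 rad and angle between the x axis of terminal and the x axis of upstand, either way round below 0.22 rad and z of terminal_foot in the frame of upstand below 0.022 m and y of terminal_foot in the frame of upstand between -0.088 and -0.012 m and x of terminal_foot in the frame of upstand between -0.085 and 0.085 m and y of terminal_top in the frame of upstand above -0.02 m and contact force between terminal and upstand above 0.05 N and contact force between terminal and the fingers below 0.05 N and linear speed of terminal below 0.02 m/s and angular speed of terminal below 0.1 rad/s).
It fails at once if the terminal is dropped or falls against something (moves faster than 0.25 m/s while not held) (contact force between terminal and the fingers below 0.05 N and linear speed of terminal above 0.25 m/s).
It fails at once if the terminal is pushed against the upstand with more than 25 N (contact force between terminal and upstand above 25 N).
It fails at once if the bottle, jar or strip box is moved by more than 20 mm (distance of any of reagent_bottle, jar, strip_box from where it was at the start of the episode above 0.02 m).
It also fails if it takes over 64 s, if anything falls off the work surface, if the arm or the gripper's body presses on something with over 40 N, if the wrist force passes 120 N, or if a joint passes its speed limit or range.

### The arm

A 6-joint arm with a two-finger parallel gripper is mounted at the origin on the work surface. World frame = base frame: x ahead of the robot, y to its left, z up, the work surface at z = 0. Lengths are in mm, angles in rad, forces in N, time in s.
With the tool pointing down it reaches from about 375 to 975 mm from the base axis. Payload 3.8 kg.
Tool frame: the origin (TCP) lies on the centre line of the jaws, within the pads' length; the fingertips stand bot.tips_ahead ahead of it and the grasp point (between the pads) is the TCP (bot.tips_ahead is the distance from the TCP to the fingertips, in mm); z points along the fingers, y is the line along which they close (so a half turn about z gives the same grasp; the last joint's range is limited). The gripper opens to 88 mm and grips with 3 to 60 N. Pads are 18 mm wide; open, the fingers measure 123 mm over their backs; the gripper's body (75 mm by 187 mm) begins 45 mm behind the grasp point.
Start: joints at [1.167, 0.264, 1.604, -0, 1.274, -0.037], TCP at [242.073, 630.094, 257.706] pointing down, gripper open.
Joint ranges: [-2.63, 2.63], [-0.94, 2.18], [0.31, 2.57], [-1.31, 4.45], [0, 2.66], [-2.55, 2.55]. Speed limits (rad/s): [2.57, 2.57, 3.14, 3.14, 3.14, 3.14].

### API

Orientations are given as [roll, pitch, yaw] about the fixed x, y, z axes, in that order (R = Rz(yaw) Ry(pitch) Rx(roll)).
In Python, from cell import monitor, grab_frame, bot gives the robot as it stands.
- The arm moves only by the tool send_rows, never from a script. Its argument "moves" is a list of rows, each a list of 4 numbers: the shift along the tool's x, y, z in m, then the turn about the tool's z in degrees. A call has 1 to 12 rows; each row shifts and turns the commanded pose from where the row before left it, along the tool's axes as they then stand; what a row does not reach is not made up. A row lasts 1/12 s, in which the tool goes at most 41.7 mm and 7.16 degrees, less where a joint would pass 70% of its speed; a pose out of reach is approached as far as the arm can. A call is refused whole if a number of a shift passes 0.0417 or a number of a turn 7.16, either way. A call with a gripper value outside its range is refused whole. "claw" is the closure in counts, from 0 (fully open) to 255 (shut), set as the call begins (left out, the last holds). The fingers move at their own pace and stop on an object; "grip_force" is the grip in N (left out, the last holds). Time passes only in rows, so rows that do not move let the fingers close. It gives the time, the measured TCP pose, the force, the opening and the grip force at its end, in the units of the state.
- monitor.state(): the state, without advancing time (a new reading comes with each control period).
- grab_frame(name): name is "scene" or "top"; returns a dict with "frame" (384x512x3 uint8, blue, green, red), "mtx" (3x3 intrinsics, pixels), "k1" (the pictures are not rectified: a ray, as slopes to the right and down, at radius r is drawn at 1 + k1 r^2 times it, then the intrinsics apply), "R" (3x3) and "t" (3): a world point X has camera coordinates R X + t. Camera axes: x right, y down, z forward; pixel columns grow to the right and rows downward; lengths in mm; the calibration is good to about 2 mm. A picture is of the moment at which its call begins. There is no depth.
- bot.hand_in(): hands the job in; it is judged then, once.
The state is a dict: "time_s": time; "joints": joint angles; "qd": joint speeds; "joint_torque": joint torques, N m; "eef_pos": TCP position; "tool_rot": TCP orientation; "wrist_force": force on the tool from outside, world axes, zero at the start; "torque": the same for the moment, N m; "finger_gap": opening from 0.0 (shut) to 1.0 (fully open); "finger_force": force on a finger pad.
Only numpy, scipy, OpenCV 4.12 (cv2) and the standard library are available. Lean on these libraries where they do the work, as an engineer would, in place of code of your own. Each camera call takes 0.05 s, during which the arm holds its last target. There are 200 camera calls.

## Working session

There is one attempt and no reset: what is moved stays moved. The work goes in short steps, Python scripts to look and compute and a tool call to move; the robot and the scene stay as the last step left them, time stands still between calls to the robot, and variables do not carry over. Pictures are saved under pics/ and viewed, at most 10 in all, crops included, and the job is handed in when it is done.

Besides the shell and the picture viewer there is one more tool, called in YAML: its name, and indented under it one key for each argument. send_rows: Moves the arm, as the interface text tells. Its arguments: {"type":"object","properties":{"moves":{"type":"array","items":{"type":"array","items":{"type":"number"}}},"claw":{"type":"number"},"grip_force":{"type":"number"}},"required":["moves"]}

```bash
ls; mkdir -p pics; python3 - <<'E'
from cell import monitor, grab_frame, bot
import cv2,numpy as np
print(monitor.state(), bot.tips_ahead)
for n in("scene","top"):
    f=grab_frame(n); cv2.imwrite(f"pics/{n}0.png",f["frame"]); np.savez(f"{n}0.npz",**f); print(n,f["mtx"],f["k1"],f["R"],f["t"])
E
```

```text
pics
{'time_s': 0.0, 'joints': array([ 1.16711125e+00,  2.64753236e-01,  1.60538397e+00, -2.16740757e-05,
        1.27367648e+00, -3.68767206e-02]), 'qd': array([-0.00069759, -0.00072313, -0.00148123, -0.00050771, -0.00092695,
        0.00039261]), 'joint_torque': array([-2.08277066e-03, -5.02112532e+01, -3.56874633e+01,  7.25890417e-02,
        2.96318473e-02, -2.01408989e-04]), 'eef_pos': array([241.81072904, 629.48330171, 256.38250546]), 'tool_rot': array([-3.13937237e+00, -6.11896214e-05,  2.77479060e+00]), 'wrist_force': array([ 0.43728143, -0.34524697,  0.53674756]), 'torque': array([-0.03261671, -0.00754841, -0.04593981]), 'finger_force': 0.0, 'finger_gap': 1.00133819307432} 19.0
scene [[388.03683817   0.         260.67751783]
 [  0.         388.03683817 186.78099597]
 [  0.           0.           1.        ]] -0.0480046424985536 [[-0.5280839   0.84887507  0.02320582]
 [ 0.42169298  0.28585817 -0.86049993]
 [-0.73709051 -0.44463043 -0.50892176]] [ 305.36320469 -154.11350138 1558.86938729]
top [[397.00377159   0.         261.66864635]
 [  0.         397.00377159 179.53436342]
 [  0.           0.           1.        ]] -0.03859246814440512 [[-0.02664239 -0.99961787 -0.00736883]
 [-0.99725904  0.02708708 -0.06885269]
 [ 0.06902598  0.00551423 -0.99759962]] [  31.54982278  562.40266749 1294.109996  ]
```

View pics/scene0.png

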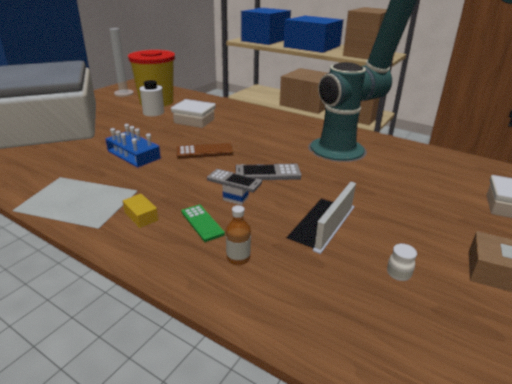

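View pics/top0.png

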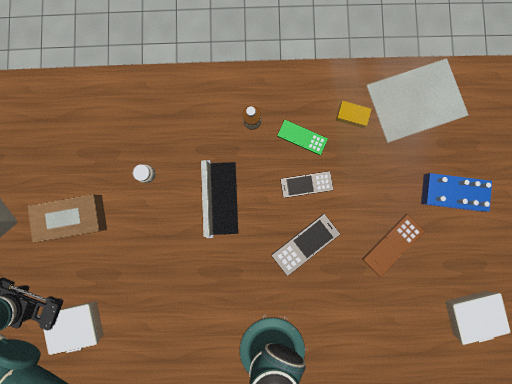

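Candidates in the top view are grey terminals at (307,184), with a carton under it in the scene view at (234,185), and a larger one at (306,245); green at (302,137); brown at (393,245). I choose the smaller grey one at (307,184). The upstand is at about (207,199) with the mat to its right, bottle (252,117), jar (143,173), and strip box (354,113).

```bash
cat > h.py <<'E'
import cv2,numpy as np
def ray(f,uv):
    d=np.array([0,0,float(f["k1"])*1,0,0][:0] or [float(f["k1"]),0,0,0,0])
    # drawn = slope*(1+k1 r^2): standard radial model
    s=cv2.undistortPoints(np.array(uv,float).reshape(-1,1,2),f["mtx"],d).reshape(-1,2)
    D=np.c_[s,np.ones(len(s))]@f["R"]; C=-f["R"].T@f["t"]
    return C,D
def onz(f,uv,z):
    C,D=ray(f,uv); return C+D*((z-C[2])/D[:,2])[:,None]
def proj(f,X):
    X=np.array(X,float).reshape(-1,3)
    return cv2.projectPoints(X,cv2.Rodrigues(np.array(f["R"]))[0],np.array(f["t"],float),f["mtx"],np.array([float(f["k1"]),0,0,0,0]))[0].reshape(-1,2)
def blob(f,mask,win):
    x0,y0,x1,y1=win; m=np.zeros(mask.shape,np.uint8); m[y0:y1,x0:x1]=mask[y0:y1,x0:x1]*255
    m=cv2.morphologyEx(m,cv2.MORPH_CLOSE,np.ones((5,5)))
    c=max(cv2.findContours(m,cv2.RETR_EXTERNAL,cv2.CHAIN_APPROX_NONE)[0],key=cv2.contourArea)
    return c.reshape(-1,2)
def rect(f,c,z):
    P=onz(f,c,z)[:,:2].astype(np.float32); r=cv2.minAreaRect(P); return r,cv2.boxPoints(r)
E
python3 - <<'E'
from h import *
f=dict(np.load("top0.npz")); im=f["frame"]; hsv=cv2.cvtColor(im,cv2.COLOR_BGR2HSV); S,V=hsv[...,1],hsv[...,2]
i=im.astype(int); br=i[...,2]-i[...,0]
grey=(br<35)
for n,m,w,z in[("term",grey,(270,160,345,208),74),("upst",(V>120)&(S<70),(195,150,245,245),90),("mat",(V<50),(208,150,245,245),6),("big",grey,(262,205,350,285),14),
 ("box",(hsv[...,0]>20)&(hsv[...,0]<32)&(S>150),(330,95,380,135),45)]:
    c=blob(f,m,w); r,b=rect(f,c,z); print(n,np.round(r[0],1),np.round(r[1],1),round(r[2],1),np.round(b,0).tolist())
print("bottle top",onz(f,[[251,111]],150),"jar",onz(f,[[143,172]],70))
s=dict(np.load("scene0.npz"))
a=cv2.resize(im[160:210,265:350],None,fx=7,fy=7,interpolation=2)[:300]
b=cv2.resize(s["frame"][155:205,195:305],None,fx=5.4,fy=5.4,interpolation=2)[:290]
w=max(a.shape[1],b.shape[1]); p=[cv2.copyMakeBorder(q,0,0,0,w-q.shape[1],0) for q in(a,b)]
cv2.imwrite("pics/crop.png",np.vstack(p))
E
```

```text
term [ 540.8 -125.3] [ 61.7 160.2] 7.2 [[500.0, -50.0], [520.0, -209.0], [581.0, -201.0], [561.0, -42.0]]
upst [504.  189.9] [241.9  30.9] 1.2 [[383.0, 203.0], [383.0, 172.0], [625.0, 177.0], [625.0, 208.0]]
mat [506.3 144.3] [236.8  83. ] 0.9 [[387.0, 184.0], [389.0, 101.0], [625.0, 105.0], [624.0, 188.0]]
big [ 346.5 -122. ] [ 88.  222.9] 36.6 [[245.0, -59.0], [378.0, -238.0], [448.0, -185.0], [315.0, -6.0]]
box [ 769.4 -290.9] [102.9  68.6] 73.0 [[722.0, -330.0], [787.0, -350.0], [817.0, -252.0], [752.0, -232.0]]
bottle top [[762.24787035  42.36605195 150.        ]] jar [[594.06354681 395.54206481  70.        ]]
```

View pics/crop.png

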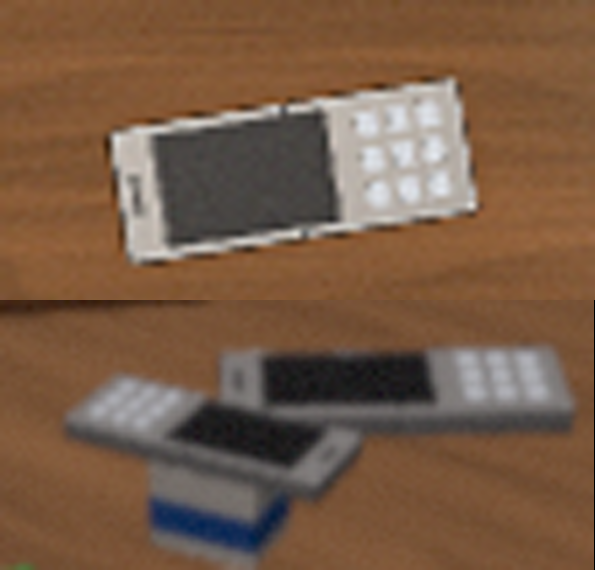

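The crop shows a small grey terminal on the carton with the blue band, keys to the image right (-y) and earpiece to the left. It measures 61.7 x 160.2 mm at z=74, which matches the description. The larger grey one (88 x 223 mm) lies on the bench.

The tool stays pointing down. I'll grip the top end across its width, let the terminal swing foot-down about the pads, and then lean it.

send_rows:
  moves:
    - [0, 0, 0, 5.15]
    - [0, 0, 0, 5.15]
    - [0, 0, 0, 5.15]
    - [0, 0, 0, 5.15]
    - [0, 0, 0, 5.15]
    - [0, 0, 0, 5.15]
    - [0, 0, 0, 5.15]
    - [0, 0, 0, 5.15]
    - [0, 0, 0, 5.15]
    - [0, 0, 0, 5.15]
    - [0, 0, 0, 5.15]
    - [0, 0, 0, 5.15]
  claw: 0

```text
time_s: 1.1
eef_pos: [241.9, 629.7, 256.9]
tool_rot: [-3.141, 0.001, 1.692]
wrist_force: [0.5, 0.4, 0.8]
finger_gap: 0.999
finger_force: 0.0
```

send_rows:
  moves:
    - [-0.0304, 0.0084, 0, 0]
    - [-0.0304, 0.0084, 0, 0]
    - [-0.0304, 0.0084, 0, 0]
    - [-0.0304, 0.0084, 0, 0]
    - [-0.0304, 0.0084, 0, 0]
    - [-0.0304, 0.0084, 0, 0]
    - [-0.0304, 0.0084, 0, 0]
    - [-0.0304, 0.0084, 0, 0]
    - [-0.0304, 0.0084, 0, 0]
    - [-0.0304, 0.0084, 0, 0]
    - [-0.0304, 0.0084, 0, 0]
    - [-0.0304, 0.0084, 0, 0]

```text
time_s: 2.1
eef_pos: [387.7, 279.1, 257.3]
tool_rot: [-3.141, 0.0, 1.696]
wrist_force: [0.1, 0.5, -0.7]
finger_gap: 0.998
finger_force: 0.0
```

send_rows:
  moves:
    - [-0.0304, 0.0084, 0, 0]
    - [-0.0304, 0.0084, 0, 0]
    - [-0.0304, 0.0084, 0, 0]
    - [-0.0304, 0.0084, 0, 0]
    - [-0.0304, 0.0084, 0, 0]
    - [-0.0304, 0.0084, 0, 0]
    - [-0.0304, 0.0084, 0, 0]
    - [-0.0304, 0.0084, 0, 0]
    - [-0.0304, 0.0084, 0, 0]
    - [-0.0304, 0.0084, 0, 0]
    - [-0.0304, 0.0084, 0, 0]
    - [0, 0, 0, 0]

```text
time_s: 3.1
eef_pos: [522.5, -43.8, 257.4]
tool_rot: [3.141, 0.002, 1.692]
wrist_force: [0.3, -0.4, 0.3]
finger_gap: 1.003
finger_force: 0.0
```

send_rows:
  moves:
    - [-0.013, 0.004, 0, 0]
    - [-0.0132, 0.004, 0, 0]
    - [0, 0, 0.02, 0]
    - [0, 0, 0.02, 0]
    - [0, 0, 0.02, 0]
    - [0, 0, 0.02, 0]
    - [0, 0, 0.02, 0]
    - [0, 0, 0.02, 0]
    - [0, 0, 0.02, 0]
    - [0, 0, 0.01, 0]
    - [0, 0, 0, 0]
    - [0, 0, 0, 0]

```text
time_s: 4.1
eef_pos: [532.2, -64.2, 107.5]
tool_rot: [-3.141, -0.0, 1.697]
wrist_force: [0.2, 0.2, 0.5]
finger_gap: 0.998
finger_force: 0.0
```

send_rows:
  moves:
    - [0, 0, 0.01, 0]
    - [0, 0, 0.01, 0]
    - [0, 0, 0.01, 0]
    - [0, 0, 0.01, 0]
    - [0, 0, 0, 0]
    - [0, 0, 0, 0]

```text
time_s: 4.6
eef_pos: [531.5, -64.3, 66.6]
tool_rot: [-3.139, -0.001, 1.696]
wrist_force: [0.3, -0.3, 0.8]
finger_gap: 1.002
finger_force: 0.0
```

send_rows:
  moves:
    - [0, 0.0015, 0, 0]
    - [0, 0, 0, 0]
    - [0, 0, 0, 0]
    - [0, 0, 0, 0]
    - [0, 0, 0, 0]
    - [0, 0, 0, 0]
    - [0, 0, 0, 0]
    - [0, 0, 0, 0]
    - [0, 0, 0, 0]
    - [0, 0, 0, 0]
    - [0, 0, 0, 0]
    - [0, 0, 0, 0]
  claw: 255
  grip_force: 12

```text
time_s: 5.6
eef_pos: [534.0, -64.2, 67.9]
tool_rot: [3.141, 0.0, 1.696]
wrist_force: [-1.8, 1.6, 4.5]
finger_gap: 0.703
finger_force: 11.9
```

send_rows:
  moves:
    - [0.001, 0, -0.006, 0]
    - [0.001, 0, -0.006, 0]
    - [0.001, 0, -0.006, 0]
    - [0.001, 0, -0.006, 0]
    - [0.001, 0, -0.006, 0]
    - [0.001, 0, -0.006, 0]
    - [0, 0, 0, 0]
    - [0, 0, 0, 0]

```text
time_s: 6.27
eef_pos: [533.7, -58.2, 104.4]
tool_rot: [3.14, 0.0, 1.696]
wrist_force: [0.3, -0.1, -1.3]
finger_gap: 0.698
finger_force: 12.0
```

```bash
python3 - <<'E'
from cell import *
import cv2
f=grab_frame("scene")["frame"]; g=grab_frame("top")["frame"]
a=cv2.resize(f[100:270,160:380],None,fx=3,fy=3)[:,:]; 
cv2.imwrite("pics/lift.png",a)
E
```

```text
(no output)
```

View pics/lift.png

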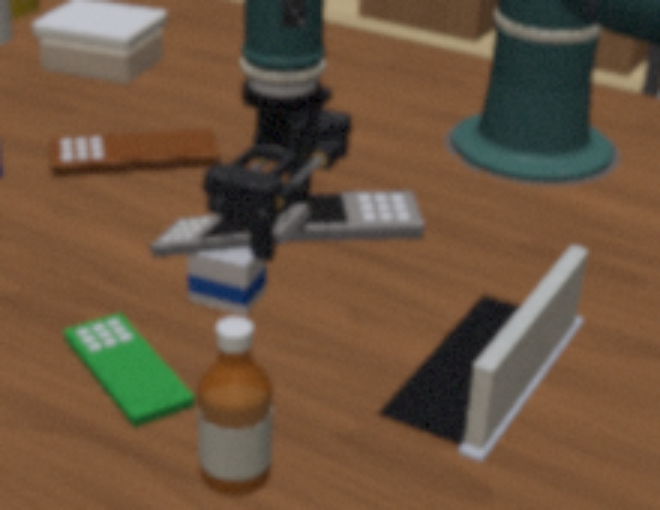

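The terminal pivots about the pads: the key end at about (170,240) in the crop is still on the carton while the gripped end has risen. I'll keep lifting and move towards +y.

send_rows:
  moves:
    - [0.004, 0, -0.008, 0]
    - [0.004, 0, -0.008, 0]
    - [0.004, 0, -0.008, 0]
    - [0.004, 0, -0.008, 0]
    - [0.004, 0, -0.008, 0]
    - [0.004, 0, -0.008, 0]
    - [0.004, 0, -0.008, 0]
    - [0.004, 0, -0.008, 0]
    - [0.004, 0, -0.008, 0]
    - [0.004, 0, -0.008, 0]
    - [0.004, 0, -0.008, 0]
    - [0, 0, 0, 0]

```text
time_s: 7.37
eef_pos: [528.7, -14.0, 193.9]
tool_rot: [3.139, 0.0, 1.697]
wrist_force: [1.8, 0.2, -1.8]
finger_gap: 0.703
finger_force: 12.0
```

send_rows:
  moves:
    - [0, 0, 0, -1.5]
    - [0, 0, 0, 2]
    - [0, 0, 0, 2]
    - [0, 0, 0, 2]
    - [0, 0, 0, 1.5]
    - [0, 0, 0, 0]

```text
time_s: 7.87
eef_pos: [527.4, -14.7, 191.3]
tool_rot: [-3.141, 0.0, 1.591]
wrist_force: [0.7, 0.5, -2.2]
finger_gap: 0.702
finger_force: 12.0
```

```bash
python3 - <<'E'
from cell import *
import cv2
f=grab_frame("scene")["frame"]
a=cv2.resize(f[100:270,160:380],None,fx=3,fy=3)
cv2.imwrite("pics/lift2.png",a)
E
```

```text
(no output)
```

View pics/lift2.png

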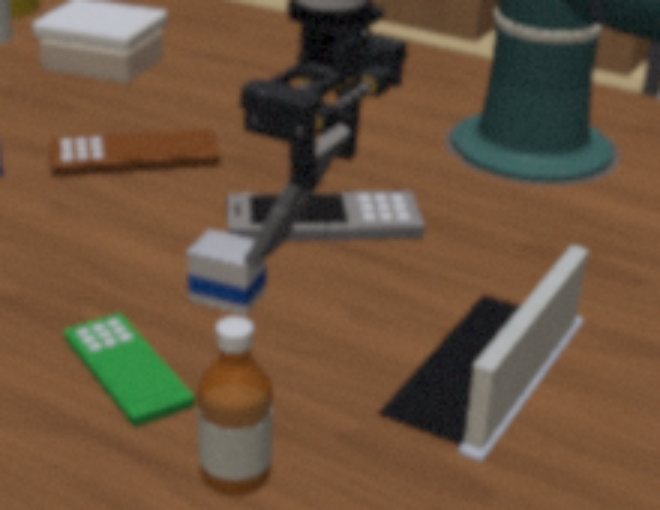

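The terminal is seen edge-on from about (345,128) down to the foot at (258,257) in the crop, still inclined rather than vertical. I'll work out its angle in the plane x≈527.

```bash
python3 - <<'E'
from h import *
s=dict(np.load("scene0.npz"))
for x in(496,527,558):
    C,D=ray(s,[[160+258/3,100+257/3],[160+345/3,100+128/3]])
    P=C+D*((x-C[0])/D[:,0])[:,None]; d=P[1]-P[0]; print(x,P.round(0).tolist(),np.linalg.norm(d),np.degrees(np.arctan2(d[1],d[2])))
E
```

```text
496 [[496.0, -107.0, 33.0], [496.0, -9.0, 205.0]] 198.30009245132555 29.40969666088888
527 [[527.0, -86.0, 55.0], [527.0, 8.0, 221.0]] 191.30875165455865 29.409696660888898
558 [[558.0, -65.0, 76.0], [558.0, 25.0, 237.0]] 184.31741085779183 29.409696660888883
```

The terminal leans about 27° from vertical, top towards +y, screen towards -y, held by pad friction. I'll carry it over the outer part of the mat.

send_rows:
  moves:
    - [0.006, 0, 0, 0]
    - [0.01, 0, 0, 0]
    - [0.01, 0, 0, 0]
    - [0.01, 0, 0, 0]
    - [0.01, 0, 0, 0]
    - [0.01, 0, 0, 0]
    - [0.01, 0, 0, 0]
    - [0.01, 0, 0, 0]
    - [0.01, 0, 0, 0]
    - [0.01, 0, 0, 0]
    - [0.01, 0, 0, 0]
    - [0.01, 0, 0, 0]

```text
time_s: 8.92
eef_pos: [525.2, 102.3, 191.7]
tool_rot: [3.142, -0.0, 1.591]
wrist_force: [0.2, -0.4, -2.6]
finger_gap: 0.705
finger_force: 12.0
```

send_rows:
  moves:
    - [0.01, 0, 0, 0]
    - [0.01, 0, 0, 0]
    - [0.01, 0, 0, 0]
    - [0.01, 0, 0, 0]
    - [0.01, 0, 0, 0]
    - [0.01, 0, 0, 0]
    - [0.01, 0, 0, 0]
    - [0.006, 0, 0, 0]
    - [0.003, 0, 0, 0]
    - [0, 0, 0, 0]
    - [0, 0, 0, 0]
    - [0, 0, 0, 0]

```text
time_s: 9.92
eef_pos: [523.6, 180.0, 191.7]
tool_rot: [-3.141, 0.0, 1.591]
wrist_force: [-0.6, -0.4, -2.0]
finger_gap: 0.699
finger_force: 12.0
```

```bash
python3 - <<'E'
from cell import *
import cv2,numpy as np
f=grab_frame("scene"); np.savez("s1.npz",**f); np.savez("t1.npz",**grab_frame("top")); f=f["frame"]
a=cv2.resize(f[120:270,210:390],None,fx=4,fy=4,interpolation=2)
cv2.imwrite("pics/over.png",a); print(monitor.state()["eef_pos"],monitor.state()["wrist_force"])
E
```

```text
[523.61427355 179.85785579 191.67645067] [ 0.92050544  0.01371937 -1.63971921]
```

View pics/over.png

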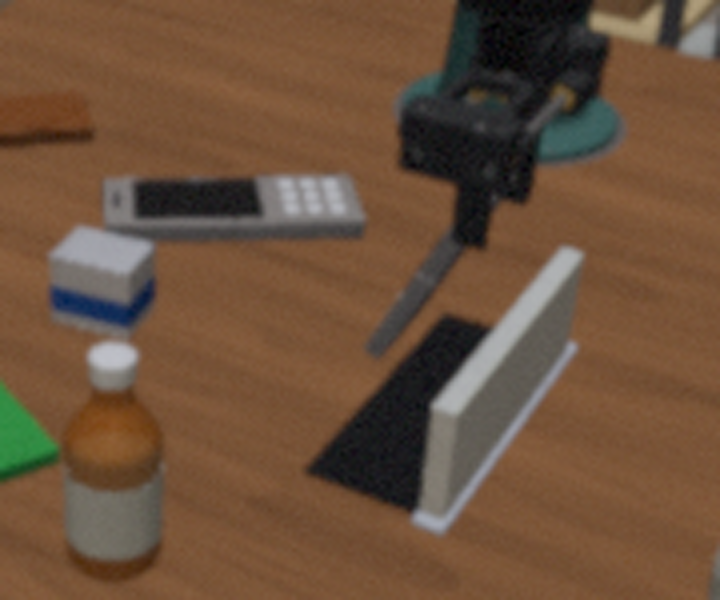

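The side edge of the terminal runs from the foot at crop (374,350) up to the finger at (452,243), in front of the upstand and over the mat.

```bash
python3 - <<'E'
from h import *
s=dict(np.load("s1.npz"))
C,D=ray(s,[[210+374/4,120+350/4],[210+452/4,120+243/4]])
P=C+D*((554.6-C[0])/D[:,0])[:,None]; print(P.round(0).tolist())
for T in(np.array([179.9,191.7]),P[1,1:]):
    d=T-P[0,1:]; print(np.linalg.norm(d),np.degrees(np.arctan2(d[0],d[1])))
# recheck upstand top edge from scene: crop corners front-top
q=np.array([[432,402],[562,248],[460,413],[583,256]])/4+[210,120]
print(onz(s,q,90).round(0).tolist())
E
```

```text
[[555.0, 122.0, 67.0], [555.0, 168.0, 167.0]]
137.52444916756423 25.0843352576904
109.84255059761088 25.203129546343792
[[619.0, 192.0, 90.0], [386.0, 191.0, 90.0], [620.0, 212.0, 90.0], [389.0, 208.0, 90.0]]
```

send_rows:
  moves:
    - [0, 0, 0.005, 0]
    - [0, 0, 0.009, 0]
    - [0, 0, 0.009, 0]
    - [0, 0, 0.009, 0]
    - [0, 0, 0.006, 0]
    - [0, 0, 0.004, 0]
    - [0, 0, 0, 0]
    - [0, 0, 0, 0]
    - [0, 0, 0, 0]
    - [0, 0, 0, 0]

```text
time_s: 10.85
eef_pos: [524.1, 180.5, 150.3]
tool_rot: [3.14, -0.0, 1.592]
wrist_force: [-0.5, 0.3, -2.2]
finger_gap: 0.704
finger_force: 12.0
```

send_rows:
  moves:
    - [0, 0, 0.001, 0]
    - [0, 0, 0.001, 0]
    - [0, 0, 0.001, 0]
    - [0, 0, 0, 0]

```text
time_s: 11.18
eef_pos: [523.5, 180.3, 146.6]
tool_rot: [-3.141, 0.0, 1.591]
wrist_force: [0.1, -0.1, -2.7]
finger_gap: 0.702
finger_force: 12.0
```

send_rows:
  moves:
    - [0, 0, 0.001, 0]
    - [0, 0, 0.001, 0]
    - [0, 0, 0.001, 0]
    - [0, 0, 0, 0]

```text
time_s: 11.52
eef_pos: [523.4, 180.2, 143.4]
tool_rot: [-3.141, 0.0, 1.591]
wrist_force: [-0.5, 0.2, -2.4]
finger_gap: 0.696
finger_force: 12.0
```

send_rows:
  moves:
    - [0, 0, 0.001, 0]
    - [0, 0, 0.001, 0]
    - [0, 0, 0, 0]

```text
time_s: 11.77
eef_pos: [523.5, 180.3, 141.4]
tool_rot: [-3.141, 0.0, 1.591]
wrist_force: [0.9, -0.1, -2.8]
finger_gap: 0.705
finger_force: 12.0
```

send_rows:
  moves:
    - [0, 0, 0.001, 0]
    - [0, 0, 0.001, 0]
    - [0, 0, 0, 0]

```text
time_s: 12.02
eef_pos: [523.5, 180.3, 139.4]
tool_rot: [-3.141, 0.0, 1.591]
wrist_force: [0.2, 0.1, -2.9]
finger_gap: 0.704
finger_force: 12.0
```

send_rows:
  moves:
    - [0, 0, 0.001, 0]
    - [0, 0, 0.001, 0]
    - [0, 0, 0, 0]

```text
time_s: 12.27
eef_pos: [523.5, 180.3, 137.5]
tool_rot: [-3.141, 0.0, 1.591]
wrist_force: [0.2, -0.3, -2.4]
finger_gap: 0.702
finger_force: 12.0
```

send_rows:
  moves:
    - [0, 0, 0.001, 0]
    - [0, 0, 0.001, 0]
    - [0, 0, 0, 0]

```text
time_s: 12.52
eef_pos: [523.4, 180.3, 135.5]
tool_rot: [-3.141, 0.0, 1.592]
wrist_force: [-0.1, -0.1, -3.1]
finger_gap: 0.701
finger_force: 12.0
```

send_rows:
  moves:
    - [0, 0, 0.001, 0]
    - [0, 0, 0.001, 0]
    - [0, 0, 0, 0]

```text
time_s: 12.77
eef_pos: [523.8, 180.9, 134.5]
tool_rot: [3.141, -0.001, 1.591]
wrist_force: [-2.4, 1.2, 2.5]
finger_gap: 0.702
finger_force: 12.0
```

Contact with the mat at TCP z≈135. I'll now pivot about the foot to bring the lean below 20°.

send_rows:
  moves:
    - [-0.002, 0, -0.0005, 0]
    - [-0.002, 0, -0.0008, 0]
    - [-0.002, 0, -0.0007, 0]
    - [-0.002, 0, -0.0007, 0]
    - [0, 0, 0, 0]

```text
time_s: 13.18
eef_pos: [524.4, 172.3, 137.6]
tool_rot: [3.14, -0.001, 1.591]
wrist_force: [-2.0, 2.7, 5.4]
finger_gap: 0.699
finger_force: 12.0
```

send_rows:
  moves:
    - [-0.002, 0, -0.0006, 0]
    - [-0.002, 0, -0.0006, 0]
    - [-0.002, 0, -0.0006, 0]
    - [-0.002, 0, -0.0005, 0]
    - [0, 0, 0, 0]

```text
time_s: 13.6
eef_pos: [524.7, 164.2, 139.9]
tool_rot: [3.14, -0.001, 1.591]
wrist_force: [-2.5, 2.6, 6.2]
finger_gap: 0.697
finger_force: 12.0
```

```bash
python3 - <<'E'
from cell import *
import cv2,numpy as np
f=grab_frame("scene"); np.savez("s2.npz",**f); f=f["frame"]
a=cv2.resize(f[150:250,260:380],None,fx=6,fy=6,interpolation=2)
cv2.imwrite("pics/piv.png",a); print(monitor.state()["eef_pos"],monitor.state()["wrist_force"])
E
```

```text
[524.68582608 164.29760127 139.89200858] [-2.5348213   2.46824377  6.10339797]
```

View pics/piv.png

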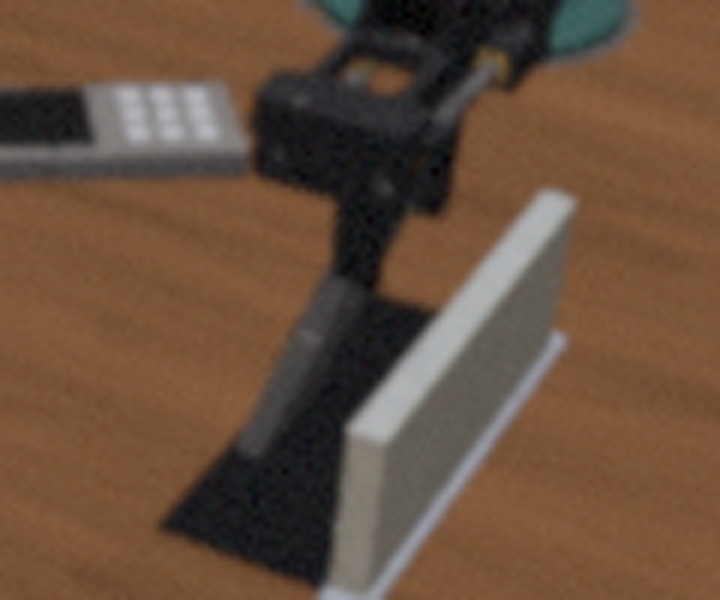

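The foot (248,450) is on the mat, and the edge rises to the finger at (340,285), so the pivot worked.

```bash
python3 - <<'E'
from h import *
s=dict(np.load("s2.npz"))
C,D=ray(s,np.array([[248,450],[340,285]])/6+[260,150])
P=C+D*((555.6-C[0])/D[:,0])[:,None]; print(P.round(0).tolist())
for T in(np.array([164.3,139.9]),P[1,1:]):
    d=T-P[0,1:]; print(np.linalg.norm(d),np.degrees(np.arctan2(d[0],d[1])))
E
```

```text
[[556.0, 121.0, 8.0], [556.0, 157.0, 112.0]]
138.81697939025022 18.369588510335348
110.37842319805394 19.173520389503157
```

send_rows:
  moves:
    - [0, 0, -0.002, 0]
    - [0, 0, -0.003, 0]
    - [0, 0, -0.003, 0]
    - [0.004, 0, 0, 0]
    - [0.006, 0, 0, 0]
    - [0.006, 0, 0, 0]
    - [0.006, 0, 0, 0]
    - [0.005, 0, 0, 0]
    - [0, 0, 0, 0]
    - [0, 0, 0.002, 0]
    - [0, 0, 0.002, 0]
    - [0, 0, 0, 0]

```text
time_s: 14.65
eef_pos: [522.9, 191.0, 142.0]
tool_rot: [-3.14, 0.0, 1.591]
wrist_force: [-0.7, 0.3, -3.4]
finger_gap: 0.703
finger_force: 12.0
```

send_rows:
  moves:
    - [0, 0, 0.001, 0]
    - [0, 0, 0.001, 0]
    - [0, 0, 0, 0]

```text
time_s: 14.9
eef_pos: [523.4, 191.1, 140.5]
tool_rot: [-3.142, 0.0, 1.591]
wrist_force: [0.8, 1.1, -2.6]
finger_gap: 0.699
finger_force: 12.0
```

send_rows:
  moves:
    - [0, 0, 0.001, 0]
    - [0, 0, 0, 0]
    - [0, 0, 0, 0]

```text
time_s: 15.15
eef_pos: [523.5, 191.4, 140.2]
tool_rot: [3.141, -0.0, 1.591]
wrist_force: [-1.7, 1.4, 1.0]
finger_gap: 0.703
finger_force: 12.0
```

send_rows:
  moves:
    - [0.0015, 0, 0.0007, 0]
    - [0.0015, 0, 0.0005, 0]
    - [0.0015, 0, 0.0005, 0]
    - [0, 0, 0, 0]

```text
time_s: 15.48
eef_pos: [523.5, 196.4, 138.5]
tool_rot: [3.141, -0.001, 1.592]
wrist_force: [-2.6, 0.8, 3.7]
finger_gap: 0.701
finger_force: 12.0
```

send_rows:
  moves:
    - [0.0015, 0, 0.0005, 0]
    - [0.0015, 0, 0.0005, 0]
    - [0, 0, 0, 0]

```text
time_s: 15.73
eef_pos: [523.6, 199.3, 137.3]
tool_rot: [3.141, -0.001, 1.592]
wrist_force: [-1.2, 2.2, 5.7]
finger_gap: 0.704
finger_force: 12.0
```

send_rows:
  moves:
    - [0.0015, 0, 0.0005, 0]
    - [0.001, 0, 0.0004, 0]
    - [0, 0, 0, 0]

```text
time_s: 15.98
eef_pos: [523.5, 201.8, 136.4]
tool_rot: [3.141, -0.001, 1.592]
wrist_force: [-2.3, 2.0, 5.8]
finger_gap: 0.701
finger_force: 12.0
```

send_rows:
  moves:
    - [0.001, 0, 0.0003, 0]
    - [0.001, 0, 0.0003, 0]
    - [0, 0, 0, 0]

```text
time_s: 16.23
eef_pos: [523.4, 203.6, 135.6]
tool_rot: [3.141, -0.0, 1.592]
wrist_force: [-1.7, 1.8, 5.4]
finger_gap: 0.699
finger_force: 12.0
```

send_rows:
  moves:
    - [0.001, 0, 0.0003, 0]
    - [0.001, 0, 0.0003, 0]
    - [0, 0, 0, 0]

```text
time_s: 16.48
eef_pos: [523.4, 204.9, 134.8]
tool_rot: [3.141, 0.001, 1.592]
wrist_force: [-1.2, -1.6, 4.3]
finger_gap: 0.701
finger_force: 12.0
```

```bash
python3 - <<'E'
from cell import *
import cv2,numpy as np
f=grab_frame("scene"); np.savez("s3.npz",**f); f=f["frame"]
a=cv2.resize(f[160:250,275:375],None,fx=6,fy=6,interpolation=2)
cv2.imwrite("pics/lean.png",a); print(monitor.state()["eef_pos"],monitor.state()["wrist_force"])
E
```

```text
[523.37129016 204.97104372 134.85386881] [-0.37639778 -0.67534037  3.9156893 ]
```

View pics/lean.png

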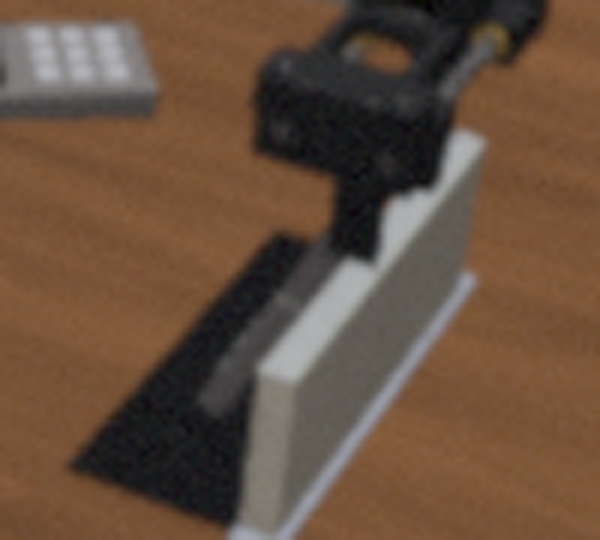

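The foot is on the mat at (210,405), and the back edge meets the upstand's top edge near (330,265). The y force dropped by about 3.5 N, which means contact. I'll add a small nudge and dwell.

send_rows:
  moves:
    - [0.001, 0, 0.0003, 0]
    - [0, 0, 0, 0]
    - [0, 0, 0, 0]
    - [0, 0, 0, 0]
    - [0, 0, 0, 0]

```text
time_s: 16.95
eef_pos: [523.0, 205.7, 134.0]
tool_rot: [-3.141, 0.001, 1.592]
wrist_force: [1.6, -4.1, -0.9]
finger_gap: 0.704
finger_force: 12.0
```

send_rows:
  moves:
    - [0, 0, 0.0005, 0]
    - [0, 0, 0.0005, 0]
    - [0, 0, 0, 0]
    - [0, 0, 0, 0]
    - [0, 0, 0, 0]

```text
time_s: 17.37
eef_pos: [522.9, 206.3, 133.5]
tool_rot: [-3.141, 0.0, 1.591]
wrist_force: [0.6, -4.2, 0.8]
finger_gap: 0.704
finger_force: 12.0
```

send_rows:
  moves:
    - [0, 0, 0, 0]
    - [0, 0, 0, 0]
    - [0, 0, 0, 0]
    - [0, 0, 0, 0]
    - [0, 0, 0, 0]
    - [0, 0, 0, 0]
  grip_force: 3

```text
time_s: 17.87
eef_pos: [522.9, 206.4, 133.5]
tool_rot: [-3.141, -0.0, 1.591]
wrist_force: [0.5, -1.1, -1.4]
finger_gap: 0.704
finger_force: 3.0
```

```bash
python3 - <<'E'
from h import *
from cell import grab_frame
s=grab_frame("scene"); np.savez("s4.npz",**s)
C,D=ray(s,np.array([[210,405],[320,255]])/6+[275,160])
P=C+D*((554.4-C[0])/D[:,0])[:,None]; print(P.round(0).tolist())
for T in(np.array([206,134]),P[1,1:]):
    d=T-P[0,1:]; print(np.linalg.norm(d),np.degrees(np.arctan2(d[0],d[1])))
print(cv2.absdiff(s["frame"],np.load("s3.npz")["frame"])[160:250,275:375].mean())
E
```

```text
[[554.0, 147.0, 9.0], [554.0, 190.0, 108.0]]
137.85225948560606 25.410002937599796
107.68640440818385 23.691742593572616
3.320037037037037
```

Lean is about 24°, with the foot near y≈147 and the back at the upstand edge; contact is held with a light grip. Releasing now.

send_rows:
  moves:
    - [0, 0, 0, 0]
    - [0, 0, 0, 0]
    - [0, 0, 0, 0]
    - [0, 0, 0, 0]
    - [0, 0, 0, 0]
    - [0, 0, 0, 0]
  claw: 60

```text
time_s: 18.42
eef_pos: [523.1, 206.4, 133.7]
tool_rot: [3.142, -0.0, 1.591]
wrist_force: [0.0, 0.6, -0.4]
finger_gap: 0.764
finger_force: 0.0
```

send_rows:
  moves:
    - [0, 0, 0, 0]
    - [0, 0, 0, 0]
    - [0, 0, 0, 0]
    - [0, 0, 0, 0]
    - [0, 0, 0, 0]
    - [0, 0, 0, 0]
    - [0, 0, -0.003, 0]
    - [0, 0, -0.005, 0]
    - [0, 0, -0.008, 0]
    - [0, 0, -0.01, 0]
    - [0, 0, -0.01, 0]
  claw: 10

```text
time_s: 19.33
eef_pos: [523.3, 206.4, 170.9]
tool_rot: [3.141, -0.0, 1.591]
wrist_force: [-1.0, -0.4, -0.1]
finger_gap: 0.961
finger_force: 0.0
```

send_rows:
  moves:
    - [0, 0, -0.015, 0]
    - [0, 0, -0.015, 0]
    - [0, 0, -0.015, 0]
    - [0, 0, -0.015, 0]
    - [0, 0, -0.015, 0]
    - [0, 0, -0.015, 0]
    - [0, 0, 0, 0]

```text
time_s: 19.92
eef_pos: [525.2, 207.1, 264.8]
tool_rot: [3.134, -0.003, 1.591]
wrist_force: [0.1, 0.6, 0.2]
finger_gap: 0.959
finger_force: 0.0
```

```bash
python3 - <<'E'
from cell import *
import cv2,numpy as np
f=grab_frame("scene"); np.savez("s5.npz",**f); f=f["frame"]
a=cv2.resize(f[130:290,220:430],None,fx=3.7,fy=3.7,interpolation=2)
cv2.imwrite("pics/end.png",a)
E
```

```text
(no output)
```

View pics/end.png

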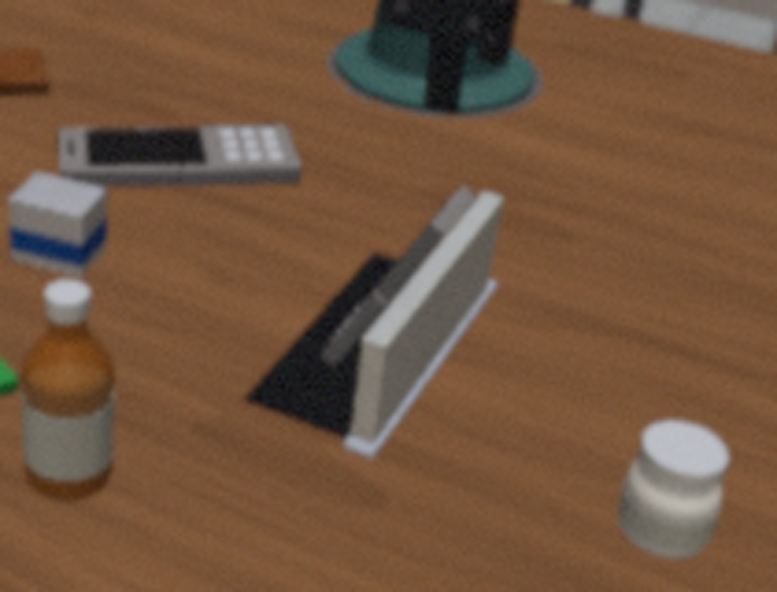

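The terminal stands alone, foot at (330,355) and top at (465,190), resting on the upstand; bottle and jar are in place. I'll check the lean and that it is still.

```bash
python3 - <<'E'
from h import *
from cell import grab_frame
s=dict(np.load("s5.npz"))
C,D=ray(s,np.array([[330,355],[465,192]])/3.7+[220,130])
P=C+D*((554.4-C[0])/D[:,0])[:,None]; d=P[1]-P[0]; print(P.round(0).tolist(),np.linalg.norm(d),np.degrees(np.arctan2(d[1],d[2])))
n=grab_frame("scene")["frame"]; print(cv2.absdiff(n,s["frame"])[170:235,300:350].mean())
t=grab_frame("top"); im=t["frame"].astype(int); t0=np.load("top0.npz")["frame"]
for w in((235,95,270,135),(130,160,160,190),(330,95,380,135)): print(w,cv2.absdiff(t["frame"],t0)[w[1]:w[3],w[0]:w[2]].mean())
E
```

```text
[[554.0, 144.0, 14.0], [554.0, 228.0, 182.0]] 188.14404853508685 26.37851315014348
2.1023589743589746
(235, 95, 270, 135) 3.0795238095238093
(130, 160, 160, 190) 55.101851851851855
(330, 95, 380, 135) 3.1948333333333334
```

```bash
python3 -c "
from cell import bot
print(bot.hand_in())"
```

```text
the job is handed in; nothing more can be done
None
```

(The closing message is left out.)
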